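Pack the capped sample bottles into the foam bays of the transport carrier

TASK

Pack the water samples for transport: stand each of the four capped bottles (big amber bottle, slim white bottle, square bottle and small vial) upright and fully down in the carrier bay cut for its own shape and size, setting it down gently, not dropping it in. The two bottles without caps are empties of the same kinds: leave them standing where they are.

Things in the scene. Friction and masses are not known exactly. Their poses are not given: they have to be found in the camera images.
- amber: Capped big amber bottle, a sample to pack. Round body 64 mm in diameter up to 74 mm high, then a shoulder to a 36 mm neck at 90 mm; black screw cap 42 mm in diameter from 98 to 120 mm high (flat top, the top of the bottle); paper label. About 0.4 kg. Origin: centre of the underside, z up. Grip it by the cap.
- hdpe: Capped slim white plastic bottle, a sample to pack. Round body 46 mm in diameter up to 56 mm high, shoulder narrowing to a 29 mm neck at 66 mm; white screw cap 36 mm in diameter from 76 to 96 mm high (flat top). About 0.11 kg. Origin: centre of the underside, z up. Grip it by the cap.
- square: Capped square plastic bottle, pale grey, a sample to pack. Body 50 x 50 mm, sides along its x and y axes, up to 60 mm high, then a shoulder to a 29 mm neck at 68 mm; round white screw cap 36 mm in diameter from 78 to 100 mm high (flat top). About 0.13 kg. Origin: centre of the underside, z up. Grip it by the cap; turn its sides along those of its square bay.
- vial: Capped small amber vial, a sample to pack. A plain cylinder 28 mm in diameter; white screw cap of the same 28 mm diameter from 80 to 98 mm high (flat top). About 0.065 kg. Origin: centre of the underside, z up. Grip it by the cap and the top of the body.
- open_amber: Look-alike, not to be moved: an empty amber bottle of the same kind as the big amber one (64 mm body) without label and without cap, its open neck 34 mm across with the mouth 114 mm high. Origin: centre of the underside, z up.
- open_hdpe: Look-alike, not to be moved: an empty slim white bottle of the same kind as the capped one (46 mm body) without label and without cap, its open neck 30 mm across with the mouth 92 mm high. Origin: centre of the underside, z up.
- bay_amber: Carrier bay for the big amber bottle: a fixed grey foam block, 96 x 96 mm in plan and 43 mm high, with a round pocket 79 mm in diameter and 33 mm deep in the middle of its top (mouth chamfered 3 mm). Origin: centre of the block's underside, z up, x and y along its sides; pocket floor 10 mm above the origin.
- bay_hdpe: Carrier bay for the slim white bottle: a like foam block with a round pocket 60 mm in diameter and 33 mm deep; origin as for the others, pocket floor 10 mm above it. The four blocks stand two by two, in an order that changes, 98 mm between centres, in a fixed pale grey tote 206 x 206 mm (lip 222 mm) whose rim stands 52 mm above the blocks' origins.
- bay_square: Carrier bay for the square bottle: the same kind of fixed foam block in the same tote, with a square pocket 64 x 64 mm, 33 mm deep, its sides along the block's x and y axes. Origin: centre of the block's underside; pocket floor 10 mm above it.
- bay_vial: Carrier bay for the small vial: the same kind of fixed foam block in the same tote, with a round pocket 42 mm in diameter and 33 mm deep. Origin: centre of the block's underside; pocket floor 10 mm above it.
There are look-alikes about, which are no part of the job. What is shaped like the square but purple or red is not meant.

How it is judged:
At the end, for the whole second after the job is handed in: Each capped bottle stands in its own bay: within 15 mm of the bay's centre, its underside within 5 mm of the pocket floor, upright within 0.12 rad, released and at rest; both uncapped bottles stand upright within 20 mm of where they started (horizontal distance between amber and bay_amber below 0.015 m and z of amber in the frame of bay_amber between 0.004 and 0.015 m and angle between each of amber, hdpe, square, vial's own z axis and vertical below 0.12 rad and linear speed of each of amber, hdpe, square, vial, open_amber, open_hdpe below 0.02 m/s and contact force between each of amber, hdpe, square, vial and the fingers below 0.1 N and horizontal distance between hdpe and bay_hdpe below 0.015 m and z of hdpe in the frame of bay_hdpe between 0.004 and 0.015 m and horizontal distance between square and bay_square below 0.015 m and z of square in the frame of bay_square between 0.004 and 0.015 m and horizontal distance between vial and bay_vial below 0.015 m and z of vial in the frame of bay_vial between 0.004 and 0.015 m and distance of each of open_amber, open_hdpe from where it was at the start of the episode below 0.02 m and angle between each of open_amber, open_hdpe's own z axis and vertical below 0.1 rad); the robot touches nothing.
It fails at once if an uncapped bottle is shifted by more than 20 mm or tipped (distance of any of open_amber, open_hdpe from where it was at the start of the episode above 0.02 m or angle between any of open_amber, open_hdpe's own z axis and vertical above 0.4 rad).
It fails at once if a sample bottle is tipped over (more than 0.8 rad) (angle between any of amber, hdpe, square, vial's own z axis and vertical above 0.8 rad).
It fails at once if a sample bottle is dropped (moves faster than 0.6 m/s out of the fingers, as after a fall of about 2 cm) ((linear speed of amber above 0.6 m/s and contact force between amber and the fingers below 0.1 N) or (linear speed of hdpe above 0.6 m/s and contact force between hdpe and the fingers below 0.1 N) or (linear speed of square above 0.6 m/s and contact force between square and the fingers below 0.1 N) or (linear speed of vial above 0.6 m/s and contact force between vial and the fingers below 0.1 N)).
It also fails if it takes over 109 s, if anything falls off the work surface, if the arm or the gripper's body presses on something with over 40 N, if the wrist force passes 120 N, or if a joint passes its speed limit or range.

ROBOT

A 7-joint arm with a two-finger parallel gripper is mounted at the origin on the work surface. World frame = base frame: x ahead of the robot, y to its left, z up, the work surface at z = 0. Lengths are in m, angles in rad, forces in N, time in s.
With the tool pointing down it reaches from about 0.35 to 0.9 m from the base axis. Payload 19.9 kg.
Tool frame: the origin (TCP) lies midway between the tips of the shut fingers; the grasp point (between the pads) lies 19 mm behind it; z points along the fingers, y is the line along which they close (so a half turn about z gives the same grasp; the last joint's range is limited). The gripper opens to 85 mm and grips with 20 to 120 N. Pads are 22 mm wide; open, the fingers measure 114 mm over their backs; the gripper's body (76 mm by 85 mm) begins 54 mm behind the grasp point. The pads swing forward as they close: fully open they stand 13 mm farther back than shut.
Start: joints at [1.183, 0.417, -0.01, 1.614, 0.005, 1.111, -0.053], TCP at [0.212, -0.588, 0.231] pointing down, gripper open.
Joint ranges: [-2.81, 2.81], [-0.39, 2.02], [-1.27, 1.25], [0.06, 2.57], [-1.19, 4.33], [0.19, 2], [-2.82, 2.82]. Speed limits (rad/s): [1.89, 1.89, 2.39, 2.39, 3.01, 3.01, 3.01].

INTERFACE

Orientations are given as a 3x3 rotation matrix whose columns are the frame's x, y, z axes.
In Python, from workcell import bot gives the robot as it stands.
- The arm moves only by the tool apply_moves, never from a script. Its argument "steps" is a list of rows, each an object with "hand": the closure, from -1 (fully open) to 1 (shut); "offset": the shift along the tool's x, y, z in m, a list of three; "spin": the turn about the tool's z in rad. In form: [{"hand": hand, "offset": [dx, dy, dz], "spin": spin}, ...]. A call has 1 to 10 rows; each row shifts and turns the commanded pose from where the row before left it, along the tool's axes as they then stand; what a row does not reach is not made up. A row lasts 1/8 s, in which the tool goes at most 62.5 mm and 10.7 degrees, less where a joint would pass 70% of its speed; a pose out of reach is approached as far as the arm can. A call is refused whole if a number of a shift passes 0.0625 or a number of a turn 0.188, either way. A call with a gripper value outside its range is refused whole. The fingers move at their own pace and stop on an object; "squeeze" is the grip in N (left out, the last holds). Time passes only in rows, so rows that do not move let the fingers close. It gives the time, the measured TCP pose, the force, the opening and the grip force at its end, in the units of the state.
- bot.observe(): the state, without advancing time (a new reading comes with each control period).
- bot.grab_frame(name): name is "side" or "top"; returns (picture, depth): 384x512x3 uint8, blue, green, red; 384x512 float32, m along the optical axis (not along the pixel's ray), 0 where there is no reading.
- bot.camera_model(name): a dict with "intrinsics" (3x3 intrinsics, pixels), "k1" (the pictures are not rectified: a ray, as slopes to the right and down, at radius r is drawn at 1 + k1 r^2 times it, then the intrinsics apply), "pose" (4x4, takes a point from camera to world coordinates). Camera axes: x right, y down, z forward; pixel columns grow to the right and rows downward; lengths in m; the calibration is good to about 2 mm. A picture is of the moment at which its call begins. camera_model takes no time and is no camera call.
- bot.sign_off(): hands the job in; it is judged then, once.
The state is a dict: "time": time; "q": joint angles; "qvel": joint speeds; "tau": joint torques, N m; "tool_pos": TCP position; "orientation": TCP orientation; "wrist_force": force on the tool from outside, world axes, zero at the start; "moment": the same for the moment, N m; "finger_gap": opening from 0.0 (shut) to 1.0 (fully open); "gripper_force": force on a finger pad.
Only numpy, scipy, OpenCV 4.12 (cv2) and the standard library are available. Lean on these libraries where they do the work, as an engineer would, in place of code of your own. Each camera call takes 0.05 s, during which the arm holds its last target. There are 200 camera calls.

## Working session

There is one attempt and no reset: what is moved stays moved. The work goes in short steps, Python scripts to look and compute and a tool call to move; the robot and the scene stay as the last step left them, time stands still between calls to the robot, and variables do not carry over. Pictures are saved under pics/ and viewed, at most 14 in all, crops included, and the job is handed in when it is done.

Besides the shell and the picture viewer there is one more tool, called after "Call:" by a JSON object that holds its "fn" and its "kwargs", one argument or row to a line. apply_moves: Moves the arm, as the interface text tells. Its arguments: {"type":"object","properties":{"steps":{"type":"array"},"squeeze":{"type":"number"}},"required":["steps"]}

```bash
mkdir -p pics; ls; python3 - <<'E'
from workcell import bot
import cv2,numpy as np
s=bot.observe();print(s)
for n in("top","side"):
    p,d=bot.grab_frame(n);cv2.imwrite(f"pics/{n}0.png",p);np.savez(f"/tmp/{n}0.npz",p=p,d=d)
    print(n,bot.camera_model(n))
E
```

```text
pics
{'time': 0.0, 'q': array([ 1.18350394,  0.41801578, -0.01028182,  1.61418314,  0.00470406,
        1.11069066, -0.05296723]), 'qvel': array([ 1.51808999e-03,  1.12751711e-03,  8.98389469e-04, -9.63546386e-04,
       -7.69246457e-05,  7.30594237e-04,  2.87049355e-05]), 'tau': array([ 1.89898368e-03, -8.64450359e+01,  6.80008270e-01, -4.34917116e+01,
        1.91687455e-02,  7.45614903e-03,  6.15540625e-05]), 'tool_pos': array([ 0.21169626, -0.58768115,  0.23063051]), 'orientation': array([[ 9.40799182e-01,  3.38964039e-01, -5.29668998e-04],
       [ 3.38964436e-01, -9.40798475e-01,  1.15820483e-03],
       [-1.05721998e-04, -1.26917711e-03, -9.99999189e-01]]), 'wrist_force': array([-0.52511507,  0.31108847, -0.24204023]), 'moment': array([-0.03147196,  0.00866161, -0.02819525]), 'gripper_force': 0.0, 'finger_gap': 0.9981495444269398}
top {'intrinsics': array([[366.69809237,   0.        , 264.28336535],
       [  0.        , 366.69809237, 197.02486058],
       [  0.        ,   0.        ,   1.        ]]), 'k1': -0.018394460034756376, 'pose': array([[-8.33362188e-05, -9.94893738e-01,  1.00927907e-01,
         4.11545911e-01],
       [-9.99964723e-01, -7.64801336e-04, -8.36467694e-03,
         1.41489952e-02],
       [ 8.39915451e-03, -1.00925044e-01, -9.94858578e-01,
         7.81852730e-01],
       [ 0.00000000e+00,  0.00000000e+00,  0.00000000e+00,
         1.00000000e+00]])}
side {'intrinsics': array([[362.83755696,   0.        , 251.48813878],
       [  0.        , 362.83755696, 189.76246881],
       [  0.        ,   0.        ,   1.        ]]), 'k1': -0.004098426611564743, 'pose': array([[-0.96560052, -0.14294828,  0.21721286,  0.32746104],
       [-0.2591353 ,  0.45976179, -0.84939272,  0.73272834],
       [ 0.02155305, -0.87646157, -0.48098917,  0.4574539 ],
       [ 0.        ,  0.        ,  0.        ,  1.        ]])}
```

View pics/top0.png

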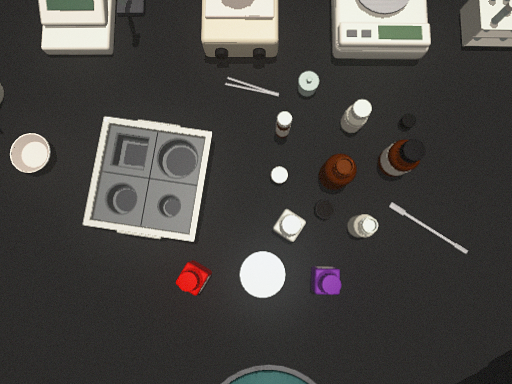

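View pics/side0.png

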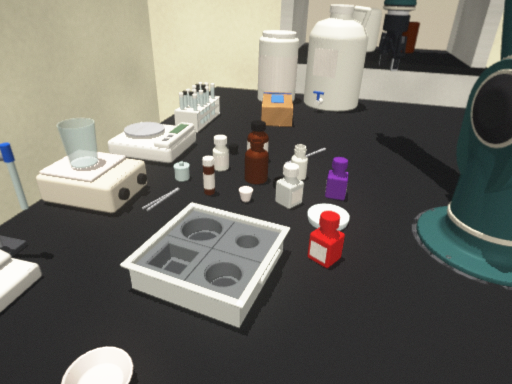

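The top view shows the tote at (150,178), with its bays: square at (132,152), amber at (180,160), hdpe at (123,199) and vial at (170,206). The capped amber is at (408,152), next to the open amber at (340,168). There are two white bottles, at (357,113) and (363,226). The vial is at (284,122) and the pale square at (290,225). The red and purple squares are decoys. The side view shows the same things. I'll enlarge the bottles to see which white one is capped.

```bash
cat > h.py <<'E'
import numpy as np,cv2
from workcell import bot
def cam(n):
    m=bot.camera_model(n);return m["intrinsics"],m["k1"],m["pose"]
def rays(n,uv):
    K,k1,T=cam(n);uv=np.array(uv,float).reshape(-1,1,2)
    xy=cv2.undistortPoints(uv,K,np.array([k1,0,0,0,0.])).reshape(-1,2)
    return np.c_[xy,np.ones(len(xy))]@T[:3,:3].T,T[:3,3]
def onplane(n,uv,z):
    r,o=rays(n,uv);return o+r*((z-o[2])/r[:,2:3])
def cloud(n,d):
    h,w=d.shape;u,v=np.meshgrid(np.arange(w),np.arange(h))
    r,o=rays(n,np.c_[u.ravel(),v.ravel()]);return (o+r*d.reshape(-1,1)).reshape(h,w,3)
E
python3 - <<'E'
from h import *
f=np.load("/tmp/top0.npz");p,d=f["p"],f["d"]
cv2.imwrite("pics/crop0.png",cv2.resize(p[60:260,250:450],None,fx=3,fy=3,interpolation=cv2.INTER_CUBIC))
C=cloud("top",d);Z=C[...,2]
print("table z",np.median(Z[300:340,100:160]))
for n,(u,v),(a,b) in [("amber",(408,152),(.110,.130)),("open_amber",(342,168),(.105,.125)),("wA",(360,107),(.084,.104)),("wB",(366,226),(.084,.104)),("vial",(284,119),(.088,.108)),("square",(290,222),(.09,.11))]:
    w=np.zeros(Z.shape,bool);w[v-22:v+22,u-22:u+22]=1
    m=w&(Z>a)&(Z<b)
    if m.sum()<5: print(n,"none",Z[w].max());continue
    vv,uu=np.nonzero(m);c,r=cv2.minEnclosingCircle(C[m][:,:2].astype(np.float32))
    print(n,m.sum(),"zmed %.4f max %.4f"%(np.median(Z[m]),Z[w].max()),"px %.1f %.1f"%(uu.mean(),vv.mean()),"circ",np.round(c,4),round(r,4),"mean",C[m].mean(0).round(4))
E
```

```text
table z -5.832536321553894e-05
amber 445 zmed 0.1203 max 0.7819 px 412.8 150.4 circ [ 0.5671 -0.2679] 0.0221 mean [ 0.5657 -0.2663  0.1198]
open_amber 255 zmed 0.1072 max 0.7819 px 343.9 166.4 circ [ 0.5373 -0.1405] 0.018 mean [ 0.5373 -0.1399  0.1094]
wA 298 zmed 0.0960 max 0.7819 px 361.5 109.1 circ [ 0.6545 -0.1814] 0.0188 mean [ 0.6526 -0.1799  0.0954]
wB 155 zmed 0.0892 max 0.7819 px 369.2 224.5 circ [ 0.4299 -0.1908] 0.0163 mean [ 0.4297 -0.1902  0.089 ]
vial 183 zmed 0.0980 max 0.7819 px 284.2 119.1 circ [ 0.6323 -0.03  ] 0.0145 mean [ 0.6314 -0.0298  0.0974]
square 298 zmed 0.1001 max 0.7819 px 291.0 224.7 circ [ 0.4296 -0.0416] 0.0187 mean [ 0.4291 -0.0411  0.1   ]
```

View pics/crop0.png

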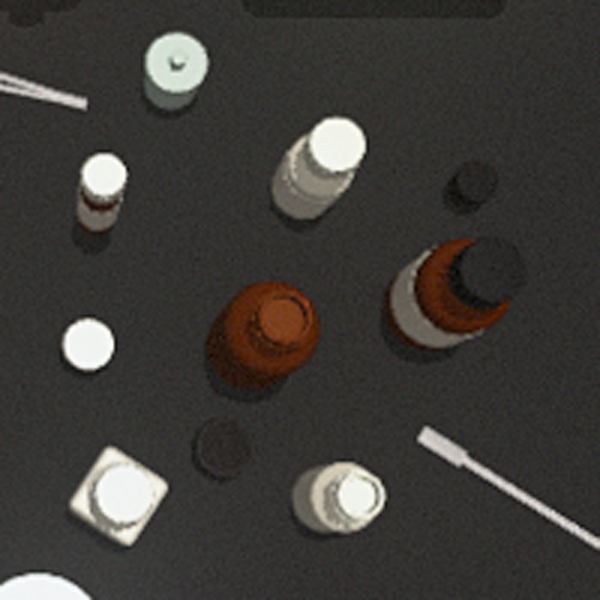

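The crop settles which bottle is which. The labelled amber with the solid black cap (408,152) is the sample. The one at (340,168) shows an open mouth, so it is the empty. The white bottle at (361,107) has a solid cap with its top at 96 mm, so it is hdpe. The one at (366,226) shows its bore, so it is open_hdpe. The pale square at (290,225) and the vial at (284,119) have heights that match. Next I'll measure the bays and the square's yaw.

```bash
python3 - <<'E'
from h import *
f=np.load("/tmp/top0.npz");p,d=f["p"],f["d"]
C=cloud("top",d);Z=C[...,2]
w=np.zeros(Z.shape,bool);w[110:250,75:220]=1
h,e=np.histogram(Z[w],np.arange(0,.08,.002));print([(round(e[i],3),int(h[i])) for i in np.argsort(-h)[:8]])
zt=np.median(Z[w&(Z>.04)&(Z<.052)]);print("foam top",zt)
rim=w&(Z>zt+.006)
r=cv2.minAreaRect(C[rim][:,:2].astype(np.float32));print("rim rect",r,np.median(Z[rim]))
# pocket floors
fl=(w&(Z<zt-.02)&(Z>.005)).astype(np.uint8)
n,l,st,ce=cv2.connectedComponentsWithStats(fl)
for i in range(1,n):
    if st[i,4]>60: print(ce[i].round(1),st[i],"med",np.median(C[l==i],0).round(4))
# pocket mouths: hole in top-plane mask, contour edge at foam-top plane
top=((abs(Z-zt)<.003)&w).astype(np.uint8)
for name,(u,v) in dict(sq=(133,153),am=(181,160),hd=(124,199),vi=(171,206)).items():
    m=np.zeros_like(top);m[v-24:v+24,u-24:u+24]=1
    hole=((1-top)&m);n,l,st,ce=cv2.connectedComponentsWithStats(hole)
    k=l[v,u];cs,_=cv2.findContours((l==k).astype(np.uint8),cv2.RETR_EXTERNAL,cv2.CHAIN_APPROX_NONE)
    q=onplane("top",cs[0][:,0],zt)[:,:2].astype(np.float32)
    c,rad=cv2.minEnclosingCircle(q);print(name,st[k,4],np.round(c,4),round(rad*1000,1),"rect",cv2.minAreaRect(q))
# square bottle shoulder
m=np.zeros(Z.shape,bool);m[195:250,262:318]=1
b=m&(Z>.052)&(Z<.066);r=cv2.minAreaRect(C[b][:,:2].astype(np.float32));print("square",b.sum(),r)
b=m&(Z>.02)&(Z<.12);r=cv2.minAreaRect(C[b][:,:2].astype(np.float32));print("square all",b.sum(),r)
E
```

```text
[(np.float64(0.0), 3285), (np.float64(0.046), 2743), (np.float64(0.048), 2449), (np.float64(0.056), 1300), (np.float64(0.014), 1259), (np.float64(0.054), 1046), (np.float64(0.016), 702), (np.float64(0.044), 624)]
foam top 0.04777321093882503
rim rect ((0.5159355401992798, 0.17834611237049103), (0.35285836458206177, 0.23009368777275085), 82.4921646118164) 0.05636332078781109
[131.5 152.7] [116 137  32  33 812] med [0.5834 0.2898 0.0154]
[178.5 159.5] [ 161  142   36   36 1021] med [0.5685 0.1897 0.0156]
[122.8 198.9] [110 186  26  27 555] med [0.4849 0.3044 0.0156]
[170.3 206.3] [161 197  19  20 284] med [0.4702 0.2046 0.0155]
sq 996 [0.5798 0.2816] 45.1 rect ((0.5796273350715637, 0.28254279494285583), (0.07004707306623459, 0.06566981971263885), 81.83934020996094)
am 1165 [0.5645 0.1847] 41.4 rect ((0.5649933815002441, 0.18375325202941895), (0.07732792943716049, 0.07855263352394104), 65.23532104492188)
hd 688 [0.4835 0.2965] 31.5 rect ((0.4831376373767853, 0.2964504361152649), (0.06059807538986206, 0.05866265669465065), 63.74928283691406)
vi 350 [0.4674 0.1988] 22.6 rect ((0.46804654598236084, 0.19844922423362732), (0.0409976989030838, 0.042890939861536026), 18.617589950561523)
square 326 ((0.4291767179965973, -0.04151506349444389), (0.049829162657260895, 0.04936220496892929), 56.227569580078125)
square all 659 ((0.4458080232143402, -0.056850600987672806), (0.05407613143324852, 0.09983371198177338), 47.928401947021484)
```

Call:
{"fn": "apply_moves", "kwargs": {
  "steps": [
    {"hand": -1,"offset": [0,0,0],"spin": -0.175},
    {"hand": -1,"offset": [0,0,0],"spin": -0.175},
    {"hand": -1,"offset": [0,0,0],"spin": -0.175},
    {"hand": -1,"offset": [0,0,0],"spin": -0.175},
    {"hand": -1,"offset": [0,0,0],"spin": -0.175},
    {"hand": -1,"offset": [0,0,0],"spin": -0.175},
    {"hand": -1,"offset": [0,0,0],"spin": -0.175},
    {"hand": -1,"offset": [0,0,0],"spin": 0}
  ],
  "squeeze": 40
}}

```text
time: 1.1
tool_pos: [0.2116, -0.5879, 0.2309]
orientation: [[0.001, 1.0, -0.0], [1.0, -0.001, 0.001], [0.001, -0.0, -1.0]]
wrist_force: [-0.3, -0.3, -0.8]
finger_gap: 0.999
gripper_force: 0.0
```

Call:
{"fn": "apply_moves", "kwargs": {
  "steps": [
    {"hand": -1,"offset": [0.04,0.044,0],"spin": 0},
    {"hand": -1,"offset": [0.04,0.044,0],"spin": 0},
    {"hand": -1,"offset": [0.04,0.044,0],"spin": 0},
    {"hand": -1,"offset": [0.04,0.044,0],"spin": 0},
    {"hand": -1,"offset": [0.04,0.044,0],"spin": 0},
    {"hand": -1,"offset": [0.04,0.044,0],"spin": 0},
    {"hand": -1,"offset": [0.04,0.044,0],"spin": 0},
    {"hand": -1,"offset": [0.04,0.046,0],"spin": 0},
    {"hand": -1,"offset": [0,0,0],"spin": 0},
    {"hand": -1,"offset": [0,0,0],"spin": 0}
  ]
}}

```text
time: 2.35
tool_pos: [0.5656, -0.2681, 0.2309]
orientation: [[0.003, 1.0, -0.001], [1.0, -0.003, 0.0], [0.0, -0.001, -1.0]]
wrist_force: [-1.1, 0.3, -0.6]
finger_gap: 1.001
gripper_force: 0.0
```

Call:
{"fn": "apply_moves", "kwargs": {
  "steps": [
    {"hand": -1,"offset": [0,0,0.04],"spin": 0},
    {"hand": -1,"offset": [0,0,0.04],"spin": 0},
    {"hand": -1,"offset": [0,0,0.036],"spin": 0},
    {"hand": -1,"offset": [0,0,0.028],"spin": 0},
    {"hand": -1,"offset": [0,0,0],"spin": 0},
    {"hand": 1,"offset": [0,0,0],"spin": 0},
    {"hand": 1,"offset": [0,0,0],"spin": 0},
    {"hand": 1,"offset": [0,0,0],"spin": 0},
    {"hand": 1,"offset": [0,0,0],"spin": 0},
    {"hand": 1,"offset": [0,0,0],"spin": 0}
  ]
}}

```text
time: 3.6
tool_pos: [0.5665, -0.2683, 0.0886]
orientation: [[0.0, 1.0, 0.002], [1.0, -0.0, -0.001], [-0.001, 0.002, -1.0]]
wrist_force: [0.2, -0.0, 7.3]
finger_gap: 0.482
gripper_force: 39.5
```

Call:
{"fn": "apply_moves", "kwargs": {
  "steps": [
    {"hand": 1,"offset": [0,0,-0.015],"spin": 0},
    {"hand": 1,"offset": [0,0,-0.03],"spin": 0},
    {"hand": 1,"offset": [0,0,-0.035],"spin": 0},
    {"hand": 1,"offset": [0,0,-0.035],"spin": 0},
    {"hand": 1,"offset": [0,0,-0.03],"spin": 0},
    {"hand": 1,"offset": [0,0,0],"spin": 0}
  ],
  "squeeze": 50
}}

```text
time: 4.35
tool_pos: [0.5666, -0.2682, 0.2351]
orientation: [[0.0, 1.0, 0.004], [1.0, -0.0, -0.002], [-0.002, 0.004, -1.0]]
wrist_force: [-0.2, -0.9, -4.0]
finger_gap: 0.472
gripper_force: 51.5
```

Call:
{"fn": "apply_moves", "kwargs": {
  "steps": [
    {"hand": 1,"offset": [0.025,0,0],"spin": 0},
    {"hand": 1,"offset": [0.05,0,0],"spin": 0},
    {"hand": 1,"offset": [0.05,0,0],"spin": 0},
    {"hand": 1,"offset": [0.05,0,0],"spin": 0},
    {"hand": 1,"offset": [0.05,0,0],"spin": 0},
    {"hand": 1,"offset": [0.05,0,0],"spin": 0},
    {"hand": 1,"offset": [0.05,0,0],"spin": 0},
    {"hand": 1,"offset": [0.05,0,0],"spin": 0},
    {"hand": 1,"offset": [0.05,-0.002,0],"spin": 0},
    {"hand": 1,"offset": [0.026,0,0],"spin": 0}
  ]
}}

```text
time: 5.6
tool_pos: [0.5625, 0.1859, 0.2314]
orientation: [[-0.003, 1.0, -0.002], [1.0, 0.003, 0.0], [0.0, -0.002, -1.0]]
wrist_force: [1.0, -0.7, -4.2]
finger_gap: 0.476
gripper_force: 51.3
```

Call:
{"fn": "apply_moves", "kwargs": {
  "steps": [
    {"hand": 1,"offset": [0,0,0],"spin": 0},
    {"hand": 1,"offset": [0,0,0],"spin": 0}
  ]
}}

```text
time: 5.85
tool_pos: [0.5636, 0.1822, 0.2315]
orientation: [[0.0, 1.0, -0.001], [1.0, -0.0, -0.001], [-0.001, -0.001, -1.0]]
wrist_force: [-0.6, 0.1, -4.2]
finger_gap: 0.476
gripper_force: 51.4
```

Call:
{"fn": "apply_moves", "kwargs": {
  "steps": [
    {"hand": 1,"offset": [0,0.001,0.02],"spin": 0},
    {"hand": 1,"offset": [0,0,0.03],"spin": 0},
    {"hand": 1,"offset": [0,0,0.03],"spin": 0},
    {"hand": 1,"offset": [0,0,0.025],"spin": 0},
    {"hand": 1,"offset": [0,0,0.015],"spin": 0},
    {"hand": 1,"offset": [0,0,0],"spin": 0}
  ]
}}

```text
time: 6.6
tool_pos: [0.5643, 0.1825, 0.111]
orientation: [[0.0, 1.0, -0.002], [1.0, -0.0, -0.0], [-0.0, -0.002, -1.0]]
wrist_force: [0.2, -0.8, -3.4]
finger_gap: 0.48
gripper_force: 51.3
```

Call:
{"fn": "apply_moves", "kwargs": {
  "steps": [
    {"hand": 1,"offset": [0,0,0.003],"spin": 0},
    {"hand": 1,"offset": [0,0,0.002],"spin": 0},
    {"hand": 1,"offset": [0,0,0],"spin": 0}
  ]
}}

```text
time: 6.98
tool_pos: [0.565, 0.183, 0.1076]
orientation: [[0.0, 1.0, 0.0], [1.0, -0.0, 0.0], [0.0, 0.0, -1.0]]
wrist_force: [0.7, 0.3, -3.0]
finger_gap: 0.476
gripper_force: 51.3
```

Call:
{"fn": "apply_moves", "kwargs": {
  "steps": [
    {"hand": 1,"offset": [0,0,0.002],"spin": 0},
    {"hand": 1,"offset": [0,0,0.001],"spin": 0},
    {"hand": 1,"offset": [0,0,0],"spin": 0}
  ]
}}

```text
time: 7.35
tool_pos: [0.5648, 0.183, 0.1042]
orientation: [[-0.0, 1.0, -0.0], [1.0, 0.0, 0.0], [0.0, -0.0, -1.0]]
wrist_force: [0.0, -0.0, -3.4]
finger_gap: 0.479
gripper_force: 51.3
```

Call:
{"fn": "apply_moves", "kwargs": {
  "steps": [
    {"hand": 1,"offset": [0,0,0.001],"spin": 0},
    {"hand": 1,"offset": [0,0,0.001],"spin": 0},
    {"hand": 1,"offset": [0,0,0],"spin": 0}
  ]
}}

```text
time: 7.72
tool_pos: [0.5655, 0.1834, 0.1035]
orientation: [[0.0, 1.0, 0.002], [1.0, -0.0, 0.0], [0.0, 0.002, -1.0]]
wrist_force: [-2.9, -2.3, 14.3]
finger_gap: 0.473
gripper_force: 52.9
```

Call:
{"fn": "apply_moves", "kwargs": {
  "steps": [
    {"hand": 1,"offset": [0,0,-0.001],"spin": 0},
    {"hand": 0,"offset": [0,0,0],"spin": 0},
    {"hand": -0.6,"offset": [0,0,0],"spin": 0},
    {"hand": -1,"offset": [0,0,0],"spin": 0},
    {"hand": -1,"offset": [0,0,0],"spin": 0},
    {"hand": -1,"offset": [0,0,-0.03],"spin": 0},
    {"hand": -1,"offset": [0,0,-0.05],"spin": 0},
    {"hand": -1,"offset": [0,0,-0.045],"spin": 0},
    {"hand": -1,"offset": [0,0,0],"spin": 0}
  ]
}}

```text
time: 8.85
tool_pos: [0.5661, 0.1836, 0.2316]
orientation: [[0.0, 1.0, 0.005], [1.0, -0.0, 0.001], [0.001, 0.005, -1.0]]
wrist_force: [0.2, 0.9, -0.1]
finger_gap: 1.003
gripper_force: 0.0
```

Call:
{"fn": "apply_moves", "kwargs": {
  "steps": [
    {"hand": -1,"offset": [-0.025,0.01,0],"spin": 0},
    {"hand": -1,"offset": [-0.045,0.01,0],"spin": 0},
    {"hand": -1,"offset": [-0.045,0.01,0],"spin": 0},
    {"hand": -1,"offset": [-0.045,0.01,0],"spin": 0},
    {"hand": -1,"offset": [-0.045,0.01,0],"spin": 0},
    {"hand": -1,"offset": [-0.045,0.01,0],"spin": 0},
    {"hand": -1,"offset": [-0.045,0.01,0],"spin": 0},
    {"hand": -1,"offset": [-0.045,0.01,0],"spin": 0},
    {"hand": -1,"offset": [-0.024,0.007,0],"spin": 0},
    {"hand": -1,"offset": [0,0,0],"spin": 0}
  ]
}}

```text
time: 10.1
tool_pos: [0.6517, -0.1825, 0.2271]
orientation: [[0.002, 1.0, -0.001], [1.0, -0.002, 0.0], [0.0, -0.001, -1.0]]
wrist_force: [0.1, -0.3, -0.4]
finger_gap: 1.005
gripper_force: 0.0
```

```bash
python3 - <<'E'
from h import *
s=bot.observe();print(s["time"],s["tool_pos"])
p,d=bot.grab_frame("top");q,_=bot.grab_frame("side")
cv2.imwrite("pics/both1.png",cv2.resize(np.hstack([p,q]),(800,300)))
E
```

```text
10.1 [ 0.65168653 -0.18245059  0.2271184 ]
```

View pics/both1.png

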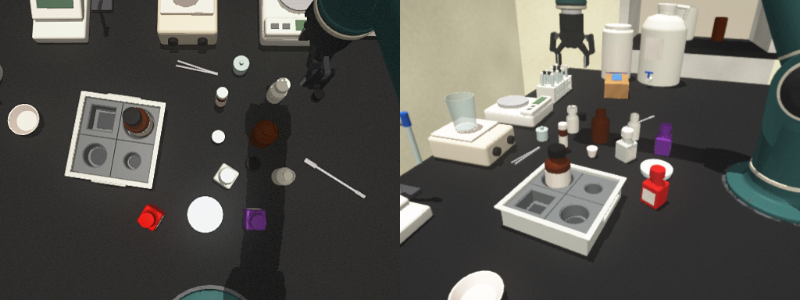

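The view shows the amber standing in its bay, at (137,122) in the top half. The gripper is above hdpe, and nothing else has moved.

Call:
{"fn": "apply_moves", "kwargs": {
  "steps": [
    {"hand": -1,"offset": [0.001,0.002,0.04],"spin": 0},
    {"hand": -1,"offset": [0,0,0.04],"spin": 0},
    {"hand": -1,"offset": [0,0,0.04],"spin": 0},
    {"hand": -1,"offset": [0,0,0.03],"spin": 0},
    {"hand": -1,"offset": [0,0,0.009],"spin": 0},
    {"hand": -1,"offset": [0,0,0],"spin": 0},
    {"hand": 1,"offset": [0,0,0],"spin": 0},
    {"hand": 1,"offset": [0,0,0],"spin": 0},
    {"hand": 1,"offset": [0,0,0],"spin": 0},
    {"hand": 1,"offset": [0,0,0],"spin": 0}
  ],
  "squeeze": 35
}}

```text
time: 11.45
tool_pos: [0.6543, -0.1801, 0.07]
orientation: [[0.0, 1.0, 0.001], [1.0, -0.0, -0.0], [-0.0, 0.001, -1.0]]
wrist_force: [-0.5, -0.0, 6.3]
finger_gap: 0.407
gripper_force: 34.5
```

Call:
{"fn": "apply_moves", "kwargs": {
  "steps": [
    {"hand": 1,"offset": [0,0,0],"spin": 0}
  ]
}}

```text
time: 11.58
tool_pos: [0.6543, -0.1801, 0.0701]
orientation: [[0.0, 1.0, 0.001], [1.0, -0.0, -0.0], [-0.0, 0.001, -1.0]]
wrist_force: [0.5, -0.2, 6.2]
finger_gap: 0.409
gripper_force: 34.5
```

Call:
{"fn": "apply_moves", "kwargs": {
  "steps": [
    {"hand": 1,"offset": [0,0,-0.015],"spin": 0},
    {"hand": 1,"offset": [0,0,-0.03],"spin": 0},
    {"hand": 1,"offset": [0,0,-0.04],"spin": 0},
    {"hand": 1,"offset": [0,0,-0.04],"spin": 0},
    {"hand": 1,"offset": [0,0,-0.035],"spin": 0},
    {"hand": 1,"offset": [0,0,0],"spin": 0}
  ]
}}

```text
time: 12.32
tool_pos: [0.6549, -0.1801, 0.2332]
orientation: [[0.0, 1.0, 0.005], [1.0, -0.0, -0.001], [-0.001, 0.005, -1.0]]
wrist_force: [-0.6, 0.7, -2.0]
finger_gap: 0.408
gripper_force: 35.3
```

Call:
{"fn": "apply_moves", "kwargs": {
  "steps": [
    {"hand": 1,"offset": [0.025,-0.01,0],"spin": 0},
    {"hand": 1,"offset": [0.05,-0.02,0],"spin": 0},
    {"hand": 1,"offset": [0.05,-0.02,0],"spin": 0},
    {"hand": 1,"offset": [0.05,-0.02,0],"spin": 0},
    {"hand": 1,"offset": [0.05,-0.02,0],"spin": 0},
    {"hand": 1,"offset": [0.05,-0.02,0],"spin": 0},
    {"hand": 1,"offset": [0.05,-0.02,0],"spin": 0},
    {"hand": 1,"offset": [0.05,-0.02,0],"spin": 0},
    {"hand": 1,"offset": [0.05,-0.02,0],"spin": 0},
    {"hand": 1,"offset": [0.05,0,0],"spin": 0}
  ]
}}

```text
time: 13.58
tool_pos: [0.4824, 0.2964, 0.2295]
orientation: [[-0.001, 1.0, 0.0], [1.0, 0.001, -0.001], [-0.001, 0.0, -1.0]]
wrist_force: [0.4, -0.7, -0.6]
finger_gap: 0.409
gripper_force: 35.3
```

Call:
{"fn": "apply_moves", "kwargs": {
  "steps": [
    {"hand": 1,"offset": [0,0,0],"spin": 0},
    {"hand": 1,"offset": [0,0,0],"spin": 0}
  ]
}}

```text
time: 13.82
tool_pos: [0.4837, 0.2945, 0.2289]
orientation: [[-0.0, 1.0, -0.001], [1.0, 0.0, -0.001], [-0.001, -0.001, -1.0]]
wrist_force: [0.7, -0.3, -1.5]
finger_gap: 0.409
gripper_force: 35.4
```

Call:
{"fn": "apply_moves", "kwargs": {
  "steps": [
    {"hand": 1,"offset": [0.002,0,0.02],"spin": 0},
    {"hand": 1,"offset": [0,0,0.035],"spin": 0},
    {"hand": 1,"offset": [0,0,0.035],"spin": 0},
    {"hand": 1,"offset": [0,0,0.03],"spin": 0},
    {"hand": 1,"offset": [0,0,0.018],"spin": 0},
    {"hand": 1,"offset": [0,0,0.002],"spin": 0},
    {"hand": 1,"offset": [0,0,0],"spin": 0}
  ]
}}

```text
time: 14.7
tool_pos: [0.4842, 0.2972, 0.0899]
orientation: [[0.0, 1.0, 0.001], [1.0, -0.0, 0.001], [0.001, 0.001, -1.0]]
wrist_force: [0.7, -0.6, -0.5]
finger_gap: 0.405
gripper_force: 35.4
```

Call:
{"fn": "apply_moves", "kwargs": {
  "steps": [
    {"hand": 1,"offset": [0,0,0.001],"spin": 0},
    {"hand": 1,"offset": [0,0,0.001],"spin": 0},
    {"hand": 1,"offset": [0,0,0],"spin": 0}
  ]
}}

```text
time: 15.08
tool_pos: [0.4839, 0.297, 0.0875]
orientation: [[0.0, 1.0, 0.0], [1.0, -0.0, 0.0], [0.0, 0.0, -1.0]]
wrist_force: [0.1, -0.6, -1.3]
finger_gap: 0.408
gripper_force: 35.4
```

Call:
{"fn": "apply_moves", "kwargs": {
  "steps": [
    {"hand": 1,"offset": [0,0,0.001],"spin": 0},
    {"hand": 1,"offset": [0,0,0.001],"spin": 0},
    {"hand": 1,"offset": [0,0,0],"spin": 0}
  ]
}}

```text
time: 15.45
tool_pos: [0.4838, 0.297, 0.0852]
orientation: [[-0.0, 1.0, -0.0], [1.0, 0.0, 0.0], [0.0, -0.0, -1.0]]
wrist_force: [-0.3, 0.3, -0.3]
finger_gap: 0.409
gripper_force: 35.4
```

Call:
{"fn": "apply_moves", "kwargs": {
  "steps": [
    {"hand": 1,"offset": [0,0,0.001],"spin": 0},
    {"hand": 1,"offset": [0,0,0],"spin": 0}
  ]
}}

```text
time: 15.7
tool_pos: [0.4841, 0.2975, 0.085]
orientation: [[-0.0, 1.0, 0.001], [1.0, 0.0, 0.001], [0.001, 0.001, -1.0]]
wrist_force: [-1.9, -1.7, 8.7]
finger_gap: 0.408
gripper_force: 36.1
```

Call:
{"fn": "apply_moves", "kwargs": {
  "steps": [
    {"hand": 1,"offset": [0,0,-0.001],"spin": 0},
    {"hand": 0,"offset": [0,0,0],"spin": 0},
    {"hand": -0.6,"offset": [0,0,0],"spin": 0},
    {"hand": -1,"offset": [0,0,0],"spin": 0},
    {"hand": -1,"offset": [0,0,0],"spin": 0},
    {"hand": -1,"offset": [0,0,-0.03],"spin": 0},
    {"hand": -1,"offset": [0,0,-0.05],"spin": 0},
    {"hand": -1,"offset": [0,0,-0.05],"spin": 0},
    {"hand": -1,"offset": [0,0,-0.015],"spin": 0}
  ]
}}

```text
time: 16.82
tool_pos: [0.4846, 0.2977, 0.2333]
orientation: [[-0.0, 1.0, 0.004], [1.0, -0.0, 0.002], [0.002, 0.004, -1.0]]
wrist_force: [0.6, -1.0, -0.5]
finger_gap: 1.002
gripper_force: 0.0
```

Call:
{"fn": "apply_moves", "kwargs": {
  "steps": [
    {"hand": -1,"offset": [-0.025,0.01,0],"spin": 0},
    {"hand": -1,"offset": [-0.045,0.02,0],"spin": 0},
    {"hand": -1,"offset": [-0.045,0.02,0],"spin": 0},
    {"hand": -1,"offset": [-0.045,0.02,0],"spin": 0},
    {"hand": -1,"offset": [-0.045,0.02,0],"spin": 0},
    {"hand": -1,"offset": [-0.045,0.02,0],"spin": 0},
    {"hand": -1,"offset": [-0.045,0.02,0],"spin": 0},
    {"hand": -1,"offset": [-0.032,0.018,0],"spin": 0},
    {"hand": -1,"offset": [0,0,0],"spin": 0},
    {"hand": -1,"offset": [0,0,0],"spin": 0}
  ]
}}

```text
time: 18.08
tool_pos: [0.6314, -0.0293, 0.2296]
orientation: [[-0.001, 1.0, -0.001], [1.0, 0.001, 0.001], [0.001, -0.001, -1.0]]
wrist_force: [-0.5, 0.5, -1.0]
finger_gap: 1.002
gripper_force: 0.0
```

Call:
{"fn": "apply_moves", "kwargs": {
  "steps": [
    {"hand": -1,"offset": [0,0,0.04],"spin": 0},
    {"hand": -1,"offset": [0,0,0.04],"spin": 0},
    {"hand": -1,"offset": [0,0,0.04],"spin": 0},
    {"hand": -1,"offset": [0,0,0.03],"spin": 0},
    {"hand": -1,"offset": [0,0,0.014],"spin": 0},
    {"hand": -1,"offset": [0,0,0],"spin": 0},
    {"hand": 1,"offset": [0,0,0],"spin": 0},
    {"hand": 1,"offset": [0,0,0],"spin": 0},
    {"hand": 1,"offset": [0,0,0],"spin": 0},
    {"hand": 1,"offset": [0,0,0],"spin": 0}
  ],
  "squeeze": 30
}}

```text
time: 19.32
tool_pos: [0.6322, -0.03, 0.0668]
orientation: [[0.0, 1.0, 0.001], [1.0, -0.0, -0.0], [-0.0, 0.001, -1.0]]
wrist_force: [0.2, -0.6, 4.6]
finger_gap: 0.32
gripper_force: 29.6
```

Call:
{"fn": "apply_moves", "kwargs": {
  "steps": [
    {"hand": 1,"offset": [0,0,0],"spin": 0},
    {"hand": 1,"offset": [0,0,0],"spin": 0}
  ]
}}

```text
time: 19.58
tool_pos: [0.6323, -0.03, 0.0668]
orientation: [[0.0, 1.0, 0.001], [1.0, -0.0, -0.0], [-0.0, 0.001, -1.0]]
wrist_force: [-0.4, 0.5, 5.8]
finger_gap: 0.319
gripper_force: 29.7
```

Call:
{"fn": "apply_moves", "kwargs": {
  "steps": [
    {"hand": 1,"offset": [0,0,-0.015],"spin": 0},
    {"hand": 1,"offset": [0,0,-0.03],"spin": 0},
    {"hand": 1,"offset": [0,0,-0.04],"spin": 0},
    {"hand": 1,"offset": [0,0,-0.04],"spin": 0},
    {"hand": 1,"offset": [0,0,-0.037],"spin": 0},
    {"hand": 1,"offset": [0,0,0],"spin": 0}
  ]
}}

```text
time: 20.32
tool_pos: [0.6329, -0.0298, 0.232]
orientation: [[-0.0, 1.0, 0.005], [1.0, 0.0, -0.0], [-0.0, 0.005, -1.0]]
wrist_force: [0.1, 0.3, -1.3]
finger_gap: 0.317
gripper_force: 29.7
```

Call:
{"fn": "apply_moves", "kwargs": {
  "steps": [
    {"hand": 1,"offset": [0.014,-0.01,0],"spin": 0},
    {"hand": 1,"offset": [0.035,-0.025,0],"spin": 0},
    {"hand": 1,"offset": [0.035,-0.025,0],"spin": 0},
    {"hand": 1,"offset": [0.035,-0.025,0],"spin": 0},
    {"hand": 1,"offset": [0.035,-0.025,0],"spin": 0},
    {"hand": 1,"offset": [0.035,-0.025,0],"spin": 0},
    {"hand": 1,"offset": [0.025,-0.02,0],"spin": 0},
    {"hand": 1,"offset": [0.014,-0.01,0],"spin": 0},
    {"hand": 1,"offset": [0,0,0],"spin": 0},
    {"hand": 1,"offset": [0,0,0],"spin": 0}
  ]
}}

```text
time: 21.58
tool_pos: [0.4673, 0.197, 0.228]
orientation: [[0.001, 1.0, -0.0], [1.0, -0.001, -0.0], [-0.0, -0.0, -1.0]]
wrist_force: [0.1, -0.7, -0.9]
finger_gap: 0.318
gripper_force: 29.6
```

Call:
{"fn": "apply_moves", "kwargs": {
  "steps": [
    {"hand": 1,"offset": [0.001,0,0.02],"spin": 0},
    {"hand": 1,"offset": [0,0,0.035],"spin": 0},
    {"hand": 1,"offset": [0,0,0.035],"spin": 0},
    {"hand": 1,"offset": [0,0,0.03],"spin": 0},
    {"hand": 1,"offset": [0,0,0.018],"spin": 0},
    {"hand": 1,"offset": [0,0,0.004],"spin": 0},
    {"hand": 1,"offset": [0,0,0],"spin": 0}
  ]
}}

```text
time: 22.45
tool_pos: [0.4673, 0.199, 0.0868]
orientation: [[0.0, 1.0, 0.0], [1.0, -0.0, 0.0], [0.0, 0.0, -1.0]]
wrist_force: [-0.2, -0.3, 0.0]
finger_gap: 0.32
gripper_force: 29.7
```

Call:
{"fn": "apply_moves", "kwargs": {
  "steps": [
    {"hand": 1,"offset": [0,0,0.001],"spin": 0},
    {"hand": 1,"offset": [0,0,0.001],"spin": 0},
    {"hand": 1,"offset": [0,0,0],"spin": 0}
  ]
}}

```text
time: 22.82
tool_pos: [0.4669, 0.199, 0.0845]
orientation: [[0.0, 1.0, 0.0], [1.0, -0.0, 0.0], [0.0, 0.0, -1.0]]
wrist_force: [0.9, -0.9, -0.6]
finger_gap: 0.322
gripper_force: 29.7
```

Call:
{"fn": "apply_moves", "kwargs": {
  "steps": [
    {"hand": 1,"offset": [0,0,0.001],"spin": 0},
    {"hand": 1,"offset": [0,0,0.001],"spin": 0},
    {"hand": 1,"offset": [0,0,0],"spin": 0}
  ]
}}

```text
time: 23.2
tool_pos: [0.4668, 0.1991, 0.0822]
orientation: [[-0.0, 1.0, -0.0], [1.0, 0.0, 0.0], [0.0, -0.0, -1.0]]
wrist_force: [-0.3, 0.7, -0.8]
finger_gap: 0.322
gripper_force: 29.7
```

Call:
{"fn": "apply_moves", "kwargs": {
  "steps": [
    {"hand": 1,"offset": [0,0,0.001],"spin": 0},
    {"hand": 1,"offset": [0,0,0],"spin": 0}
  ]
}}

```text
time: 23.45
tool_pos: [0.4673, 0.1992, 0.0816]
orientation: [[-0.0, 1.0, 0.001], [1.0, 0.0, 0.0], [0.0, 0.001, -1.0]]
wrist_force: [1.2, 0.3, 3.7]
finger_gap: 0.318
gripper_force: 29.4
```

Call:
{"fn": "apply_moves", "kwargs": {
  "steps": [
    {"hand": 1,"offset": [0,0,-0.001],"spin": 0},
    {"hand": 0.2,"offset": [0,0,0],"spin": 0},
    {"hand": 0,"offset": [0,0,0],"spin": 0},
    {"hand": -0.2,"offset": [0,0,0],"spin": 0},
    {"hand": -0.2,"offset": [0,0,0],"spin": 0},
    {"hand": -0.2,"offset": [0,0,-0.03],"spin": 0},
    {"hand": -0.2,"offset": [0,0,-0.05],"spin": 0},
    {"hand": -1,"offset": [0,0,-0.05],"spin": 0},
    {"hand": -1,"offset": [0,0,-0.015],"spin": 0}
  ]
}}

```text
time: 24.58
tool_pos: [0.4677, 0.1995, 0.23]
orientation: [[0.0, 1.0, 0.004], [1.0, -0.0, 0.001], [0.001, 0.004, -1.0]]
wrist_force: [-0.5, 0.4, 0.2]
finger_gap: 0.984
gripper_force: 0.0
```

Call:
{"fn": "apply_moves", "kwargs": {
  "steps": [
    {"hand": -1,"offset": [-0.025,-0.004,0],"spin": 0},
    {"hand": -1,"offset": [-0.045,-0.007,0],"spin": 0},
    {"hand": -1,"offset": [-0.045,-0.007,0],"spin": 0},
    {"hand": -1,"offset": [-0.045,-0.007,0],"spin": 0},
    {"hand": -1,"offset": [-0.045,-0.007,0],"spin": 0},
    {"hand": -1,"offset": [-0.036,-0.006,0],"spin": 0},
    {"hand": -1,"offset": [0,0,0],"spin": 0},
    {"hand": -1,"offset": [0,0,0],"spin": 0}
  ]
}}

```text
time: 25.58
tool_pos: [0.4287, -0.0416, 0.2269]
orientation: [[-0.0, 1.0, -0.001], [1.0, 0.0, 0.0], [0.0, -0.001, -1.0]]
wrist_force: [0.5, 0.3, 0.2]
finger_gap: 1.002
gripper_force: 0.0
```

Call:
{"fn": "apply_moves", "kwargs": {
  "steps": [
    {"hand": -1,"offset": [0,0,0.04],"spin": 0},
    {"hand": -1,"offset": [0,0,0.04],"spin": 0},
    {"hand": -1,"offset": [0,0,0.04],"spin": 0},
    {"hand": -1,"offset": [0,0,0.025],"spin": 0},
    {"hand": -1,"offset": [0,0,0.011],"spin": 0},
    {"hand": -1,"offset": [0,0,0],"spin": 0},
    {"hand": 1,"offset": [0,0,0],"spin": 0},
    {"hand": 1,"offset": [0,0,0],"spin": 0},
    {"hand": 1,"offset": [0,0,0],"spin": 0},
    {"hand": 1,"offset": [0,0,0],"spin": 0}
  ],
  "squeeze": 35
}}

```text
time: 26.82
tool_pos: [0.4293, -0.042, 0.0718]
orientation: [[0.0, 1.0, 0.001], [1.0, -0.0, -0.0], [-0.0, 0.001, -1.0]]
wrist_force: [0.4, 0.2, 7.4]
finger_gap: 0.411
gripper_force: 34.4
```

Call:
{"fn": "apply_moves", "kwargs": {
  "steps": [
    {"hand": 1,"offset": [0,0,0],"spin": 0},
    {"hand": 1,"offset": [0,0,-0.015],"spin": 0},
    {"hand": 1,"offset": [0,0,-0.03],"spin": 0},
    {"hand": 1,"offset": [0,0,-0.04],"spin": 0},
    {"hand": 1,"offset": [0,0,-0.04],"spin": 0},
    {"hand": 1,"offset": [0,0,-0.034],"spin": 0},
    {"hand": 1,"offset": [0,0,0],"spin": 0}
  ]
}}

```text
time: 27.7
tool_pos: [0.4297, -0.042, 0.2331]
orientation: [[-0.0, 1.0, 0.004], [1.0, 0.0, -0.001], [-0.001, 0.004, -1.0]]
wrist_force: [1.2, -0.0, -1.2]
finger_gap: 0.405
gripper_force: 35.3
```

Call:
{"fn": "apply_moves", "kwargs": {
  "steps": [
    {"hand": 1,"offset": [0.02,0.01,0],"spin": 0},
    {"hand": 1,"offset": [0.045,0.02,0],"spin": 0},
    {"hand": 1,"offset": [0.045,0.02,0],"spin": 0},
    {"hand": 1,"offset": [0.045,0.02,0],"spin": 0},
    {"hand": 1,"offset": [0.045,0.02,0],"spin": 0},
    {"hand": 1,"offset": [0.045,0.02,0],"spin": 0},
    {"hand": 1,"offset": [0.045,0.02,0],"spin": 0},
    {"hand": 1,"offset": [0.035,0.02,0],"spin": 0},
    {"hand": 1,"offset": [0,0,0],"spin": 0},
    {"hand": 1,"offset": [0,0,0],"spin": 0}
  ]
}}

```text
time: 28.95
tool_pos: [0.5783, 0.2825, 0.2297]
orientation: [[-0.0, 1.0, -0.001], [1.0, 0.0, -0.001], [-0.001, -0.001, -1.0]]
wrist_force: [-0.1, -0.4, -1.1]
finger_gap: 0.411
gripper_force: 35.3
```

Call:
{"fn": "apply_moves", "kwargs": {
  "steps": [
    {"hand": 1,"offset": [0,0,0],"spin": -0.11},
    {"hand": 1,"offset": [0,0,0],"spin": -0.11},
    {"hand": 1,"offset": [0,0,0],"spin": -0.11},
    {"hand": 1,"offset": [0,0,0],"spin": -0.108},
    {"hand": 1,"offset": [0,0,0.04],"spin": 0},
    {"hand": 1,"offset": [0,0,0.03],"spin": 0},
    {"hand": 1,"offset": [0,0,0],"spin": 0}
  ]
}}

```text
time: 29.82
tool_pos: [0.5779, 0.2812, 0.1588]
orientation: [[-0.423, 0.906, -0.003], [0.906, 0.423, -0.002], [-0.0, -0.004, -1.0]]
wrist_force: [0.3, 0.1, 0.1]
finger_gap: 0.409
gripper_force: 35.4
```

```bash
python3 - <<'E'
from h import *
p,d=bot.grab_frame("top");q,_=bot.grab_frame("side")
cv2.imwrite("pics/both2.png",np.hstack([cv2.resize(p[100:260,70:230],(400,400),interpolation=2),cv2.resize(q[160:320,120:280],(400,400),interpolation=2)]))
E
```

```text
(no output)
```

View pics/both2.png

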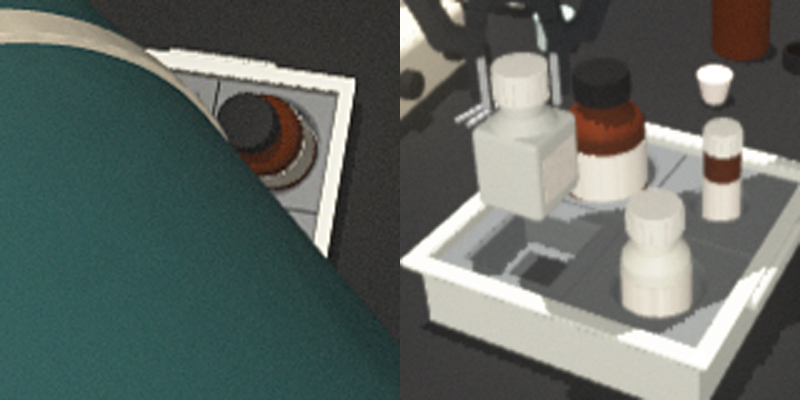

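The side view shows the square hanging over its pocket with its faces parallel to the tote's sides. The amber, hdpe and vial are seated. Now I lower it.

Call:
{"fn": "apply_moves", "kwargs": {
  "steps": [
    {"hand": 1,"offset": [0,0.002,0.015],"spin": 0},
    {"hand": 1,"offset": [0,0,0.025],"spin": 0},
    {"hand": 1,"offset": [0,0,0.018],"spin": 0},
    {"hand": 1,"offset": [0,0,0.008],"spin": 0},
    {"hand": 1,"offset": [0,0,0.001],"spin": 0},
    {"hand": 1,"offset": [0,0,0],"spin": 0}
  ]
}}

```text
time: 30.68
tool_pos: [0.5809, 0.2842, 0.094]
orientation: [[-0.424, 0.906, 0.001], [0.906, 0.424, 0.001], [0.0, 0.001, -1.0]]
wrist_force: [0.1, -0.1, -0.1]
finger_gap: 0.413
gripper_force: 35.4
```

Call:
{"fn": "apply_moves", "kwargs": {
  "steps": [
    {"hand": 1,"offset": [0,0,0.001],"spin": 0},
    {"hand": 1,"offset": [0,0,0.001],"spin": 0},
    {"hand": 1,"offset": [0,0,0],"spin": 0}
  ]
}}

```text
time: 31.05
tool_pos: [0.5807, 0.2839, 0.0913]
orientation: [[-0.424, 0.906, 0.0], [0.906, 0.424, 0.0], [0.0, 0.0, -1.0]]
wrist_force: [-0.6, -0.0, -1.4]
finger_gap: 0.412
gripper_force: 35.4
```

Call:
{"fn": "apply_moves", "kwargs": {
  "steps": [
    {"hand": 1,"offset": [-0.001,-0.001,0.001],"spin": 0},
    {"hand": 1,"offset": [0,0,0.001],"spin": 0},
    {"hand": 1,"offset": [0,0,0.001],"spin": 0},
    {"hand": 1,"offset": [0,0,0],"spin": 0}
  ]
}}

```text
time: 31.55
tool_pos: [0.5801, 0.2825, 0.0882]
orientation: [[-0.424, 0.906, -0.0], [0.906, 0.424, 0.0], [0.0, -0.0, -1.0]]
wrist_force: [-0.6, -0.4, -1.0]
finger_gap: 0.414
gripper_force: 35.4
```

Call:
{"fn": "apply_moves", "kwargs": {
  "steps": [
    {"hand": 1,"offset": [0,0,0.001],"spin": 0},
    {"hand": 1,"offset": [0,0,0.001],"spin": 0},
    {"hand": 1,"offset": [0,0,0],"spin": 0}
  ]
}}

```text
time: 31.92
tool_pos: [0.5804, 0.2828, 0.0869]
orientation: [[-0.424, 0.906, 0.001], [0.906, 0.424, 0.0], [0.0, 0.001, -1.0]]
wrist_force: [-1.4, -0.4, 7.0]
finger_gap: 0.412
gripper_force: 35.8
```

Call:
{"fn": "apply_moves", "kwargs": {
  "steps": [
    {"hand": 1,"offset": [0,0,-0.001],"spin": 0},
    {"hand": 0.2,"offset": [0,0,0],"spin": 0},
    {"hand": 0,"offset": [0,0,0],"spin": 0},
    {"hand": -0.2,"offset": [0,0,0],"spin": 0},
    {"hand": -0.4,"offset": [0,0,0],"spin": 0},
    {"hand": -0.4,"offset": [0,0,-0.03],"spin": 0},
    {"hand": -0.4,"offset": [0,0,-0.05],"spin": 0},
    {"hand": -0.4,"offset": [0,0,-0.05],"spin": 0},
    {"hand": -0.4,"offset": [0,0,-0.03],"spin": 0}
  ]
}}

```text
time: 33.05
tool_pos: [0.5804, 0.2829, 0.25]
orientation: [[-0.424, 0.906, 0.002], [0.906, 0.424, 0.001], [0.0, 0.002, -1.0]]
wrist_force: [-0.4, -0.3, -0.8]
finger_gap: 0.699
gripper_force: 0.0
```

Call:
{"fn": "apply_moves", "kwargs": {
  "steps": [
    {"hand": -0.4,"offset": [-0.045,-0.02,0],"spin": 0},
    {"hand": -0.4,"offset": [-0.045,-0.02,0],"spin": 0},
    {"hand": -0.4,"offset": [-0.045,-0.02,0],"spin": 0},
    {"hand": -0.4,"offset": [-0.045,-0.02,0],"spin": 0},
    {"hand": -0.4,"offset": [-0.045,-0.02,0],"spin": 0},
    {"hand": -0.4,"offset": [-0.045,-0.02,0],"spin": 0},
    {"hand": -0.4,"offset": [-0.045,-0.02,0],"spin": 0},
    {"hand": -0.4,"offset": [-0.045,-0.02,0],"spin": 0},
    {"hand": -0.4,"offset": [0,0,0],"spin": 0},
    {"hand": -0.4,"offset": [0,0,0],"spin": 0}
  ]
}}

```text
time: 34.3
tool_pos: [0.5879, -0.1107, 0.2473]
orientation: [[-0.424, 0.905, 0.0], [0.905, 0.424, 0.0], [0.0, 0.0, -1.0]]
wrist_force: [-0.4, 0.4, -0.3]
finger_gap: 0.698
gripper_force: 0.0
```

```bash
python3 - <<'E'
from h import *
p,d=bot.grab_frame("top");q,_=bot.grab_frame("side")
C=cloud("top",d);Z=C[...,2]
for n,(x,y),h in [("amber",(.5647,.1843),.135),("hdpe",(.4833,.2965),.111),("square",(.5797,.2823),.115),("vial",(.4677,.1987),.113)]:
    m=(np.hypot(C[...,0]-x,C[...,1]-y)<.03)&(abs(Z-h)<.006)
    c,r=cv2.minEnclosingCircle(C[m][:,:2].astype(np.float32))
    print(n,m.sum(),"top z",np.median(Z[m]).round(4),"off mm",((np.array(c)-[x,y])*1000).round(1),"r",round(r*1000,1))
cv2.imwrite("pics/end.png",np.hstack([cv2.resize(p,(400,300)),cv2.resize(q,(400,300))]))
E
```

```text
amber 436 top z 0.1349 off mm [ 1.  -1.7] r 21.7
hdpe 320 top z 0.1106 off mm [ 1.2 -0.9] r 18.9
square 307 top z 0.1147 off mm [0.1 1.7] r 18.9
vial 197 top z 0.1129 off mm [-1.4  0.1] r 14.7
```

View pics/end.png

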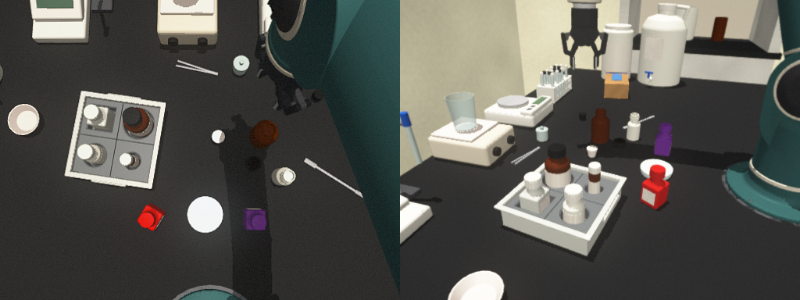

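All four samples are seated. Each is within 2 mm of its bay centre, and the top heights match bottles standing on the pocket floor. The two empties stand where they were, at (264,132) and (284,175) in the top view, and the robot touches nothing.

```bash
python3 -c "
from workcell import bot
print(bot.sign_off())"
```

```text
the job is handed in; nothing more can be done
None
```

I packed the four capped bottles upright and fully down in their own bays, each within about 2 mm of the bay centre, left both empties standing in place, and handed the job in at about 34 s of the 109 s limit; the sign-off returned no verdict.

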